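Tip the used clamps from the sorting tray into the wash basket

TASK

Empty the sorting tray: lift it level by its hollow grip with the three used purple clamps on it, hold its lip just above the wire wash basket and tip it so that they slide in, then set the empty tray back down flat where it stood. The tray is thin formed plastic, so squeeze the grip only lightly and do not press the tray hard against the basket or the counter; the clamps' catches are brittle, so do not let them drop in from a height. Leave everything else on the counter alone.

Things in the scene. Friction and masses are not known exactly. Their poses are not given: they have to be found in the camera images.
- tray: Grey vacuum-formed sorting tray, 75 g. Basin 166 (x) x 136 mm (y), floor 3 thick, walls 3 thick, 26 high on three sides; +x end open as a pouring lip reaching x = +94. Behind the back wall a hollow grip ridge, x = -150 to -82, 28 wide (y), 42 high. Origin: centre of the basin's underside; z up. Starts with the grip end towards the robot. Press it on basket or counter with under 40 N.
- tray_grip (a point): Middle of the tray's grip: 116 mm behind the tray's origin (-x), 30 mm above its underside. Close the fingers across it along the tray's y (28 mm). The hollow grip dents when the contact forces of both fingers add up to more than 90 N (45 N each): close with 20 to 30 N of effort.
- tray_lip (a point): Middle of the pouring edge, at tray x = +83, on the top of the tray's floor (3 mm above the underside).
- clamp1: Used purple plastic tubing clamp (one-piece pinch clamp, open), lying on its side on the tray: 50 long (x) x 22 (y) x 14 mm high, 20 g. Origin: centre of its underside; z up at the start. Slides on the tray once that is tipped past about 15 to 25 degrees.
- clamp2: Used purple plastic tubing clamp (one-piece pinch clamp, open), lying on its side on the tray: 50 long (x) x 22 (y) x 14 mm high, 20 g. Origin: centre of its underside; z up at the start. Slides on the tray once that is tipped past about 15 to 25 degrees.
- clamp3: Used purple plastic tubing clamp (one-piece pinch clamp, open), lying on its side on the tray: 50 long (x) x 22 (y) x 14 mm high, 20 g. Origin: centre of its underside; z up at the start. Slides on the tray once that is tipped past about 15 to 25 degrees.
- basket: Fixed stainless wire wash basket, open on top: 220 (x) x 250 (y) x 75 mm high outside, walls 4 mm, inner floor 6 mm above the counter. Origin: centre of its underside, z up.
- basket_rim (a point): Centre of the basket's mouth, 75 mm above the counter.
- forceps: Bystander between tray and basket: stainless mosquito forceps, 135 long (x) x 52 x 6 mm, lying flat. Origin: centre of its underside.
- cap_remover: Bystander between tray and basket: chunky orange plastic cap remover, 92 long (x) x 44 x 22 mm. Origin: centre of its underside.
- divider: Bystander: grey polycarbonate tray divider lying flat, 190 (x) x 63 x 5 mm, with slots along one edge. Origin: centre of its underside.
- disinfectant: Bystander: white bottle, 64 mm across, 170 mm high. Origin: centre of its underside.
- strip_jar: Bystander in front of the fixed spring clip board (44 mm high, four more clamps, back of the counter): small grey jar with white lid, 44 mm across, 60 mm high. Origin: centre of its underside.
Mind the look-alikes: they are no part of the job. Leave any turquoise look-alike of the clamp2 alone.

How it is judged (in metres and radians):
On the way, in this order (a step that is already met when the one before it is completed fails the run):
1. the tray is lifted off the counter, about level, with all three clamps still on it (height (world z) of tray above 0.03 m and angle between tray's own z axis and vertical below 0.3 rad and x of clamp1 in the frame of tray between -0.085 and 0.095 m and y of clamp1 in the frame of tray between -0.07 and 0.07 m and z of clamp1 in the frame of tray between -0.005 and 0.04 m and x of clamp2 in the frame of tray between -0.085 and 0.095 m and y of clamp2 in the frame of tray between -0.07 and 0.07 m and z of clamp2 in the frame of tray between -0.005 and 0.04 m and x of clamp3 in the frame of tray between -0.085 and 0.095 m and y of clamp3 in the frame of tray between -0.07 and 0.07 m and z of clamp3 in the frame of tray between -0.005 and 0.04 m), for 0.2 s.
2. all three clamps are in the basket while the tray is still held in the fingers above the counter (contact force between the fingers and tray above 1 N and height (world z) of tray above 0.05 m and x of clamp1 in the frame of basket between -0.108 and 0.108 m and y of clamp1 in the frame of basket between -0.123 and 0.123 m and z of clamp1 in the frame of basket between -0.005 and 0.06 m and x of clamp2 in the frame of basket between -0.108 and 0.108 m and y of clamp2 in the frame of basket between -0.123 and 0.123 m and z of clamp2 in the frame of basket between -0.005 and 0.06 m and x of clamp3 in the frame of basket between -0.108 and 0.108 m and y of clamp3 in the frame of basket between -0.123 and 0.123 m and z of clamp3 in the frame of basket between -0.005 and 0.06 m), for 0.2 s.
At the end, for the whole second after the job is handed in: All three clamps lie still inside the basket, below its rim; the tray lies flat (within 0.08 rad) and still on the counter, within 80 mm of where it stood, not leaning on the basket (x of clamp1 in the frame of basket between -0.108 and 0.108 m and y of clamp1 in the frame of basket between -0.123 and 0.123 m and z of clamp1 in the frame of basket between -0.005 and 0.06 m and x of clamp2 in the frame of basket between -0.108 and 0.108 m and y of clamp2 in the frame of basket between -0.123 and 0.123 m and z of clamp2 in the frame of basket between -0.005 and 0.06 m and x of clamp3 in the frame of basket between -0.108 and 0.108 m and y of clamp3 in the frame of basket between -0.123 and 0.123 m and z of clamp3 in the frame of basket between -0.005 and 0.06 m and angle between tray's own z axis and vertical below 0.08 rad and height (world z) of tray between -0.006 and 0.006 m and distance of tray from where it was at the start of the episode below 0.08 m and linear speed of tray below 0.02 m/s and contact force between tray and basket below 0.1 N and linear speed of each of clamp1, clamp2, clamp3 below 0.05 m/s); the robot touches nothing.
It fails at once if the tray is squeezed so hard that its hollow grip dents (finger contact forces together over 90 N) (contact force between the fingers and tray above 90 N).
It fails at once if the tray is pressed or knocked against the basket with more than 40 N (contact force between tray and basket above 40 N).
It fails at once if the tray is pressed or dropped on the counter with more than 40 N (contact force between tray and table above 40 N).
It fails at once if a clamp drops from a height (falls faster than 2.2 m/s, as from some 20 cm over the basket's floor) (linear speed of any of clamp1, clamp2, clamp3 above 2.2 m/s).
It fails at once if a bystander is moved by more than 30 mm (distance of any of forceps, cap_remover, divider, disinfectant, strip_jar from where it was at the start of the episode above 0.03 m).
It also fails if it takes over 61 s, if anything falls off the work surface, if the arm or the gripper's body presses on something with over 40 N, if the wrist force passes 120 N, or if a joint passes its speed limit or range.

ROBOT

A 6-joint arm with a two-finger parallel gripper is mounted at the origin on the work surface. World frame = base frame: x ahead of the robot, y to its left, z up, the work surface at z = 0. Lengths are in mm, angles in rad, forces in N, time in s.
With the tool pointing down it reaches from about 275 to 1000 mm from the base axis. Payload 8.4 kg.
Tool frame: the origin (TCP) lies at the very end of the fingers, on their centre line; the grasp point (between the pads) lies 19 mm behind it; z points along the fingers, y is the direction in which the jaws open and shut (so a half turn about z gives the same grasp; the last joint's range is limited). The gripper opens to 85 mm and grips with 20 to 120 N. Pads are 22 mm wide; open, the fingers measure 114 mm over their backs; the gripper's body (76 mm by 85 mm) begins 54 mm behind the grasp point. The pads swing forward as they close: fully open they stand 13 mm farther back than shut.
Start: joints at [1.136, 0.353, 1.633, -0, 1.155, -0.002], TCP at [262.133, 567.375, 231.281] pointing down, gripper open.
Joint ranges: [-2.63, 2.63], [-0.92, 2.1], [0.06, 2.66], [-1.3, 4.44], [0, 2.69], [-3.02, 3.02]. Speed limits (rad/s): [2.22, 2.22, 2.79, 3.14, 3.14, 3.14].

INTERFACE

Orientations are given as [roll, pitch, yaw] about the fixed x, y, z axes, in that order (R = Rz(yaw) Ry(pitch) Rx(roll)).
In Python, from rig import r, vision gives the robot as it stands.
- The arm moves only by the tool move_arm, never from a script. Its argument "series" is text: rows parted by semicolons, each of 7 numbers parted by spaces: the closure, from -1 (fully open) to 1 (shut), then the shift along the tool's x, y, z in units of 40 mm (1.0 is 40 mm), then the turn, a rotation vector about the tool's x, y, z in degrees. In form: grip tx ty tz ax ay az; .... A call has 1 to 20 rows; each row shifts and turns the pose as measured when the row begins, along the tool's axes as they then stand; what a row does not reach is not made up. A row lasts 1/8 s, in which the tool goes at most 62.5 mm and 10.7 degrees, less where a joint would pass 70% of its speed; a pose out of reach is approached as far as the arm can. A call is refused whole if a number of a shift passes 1 or a number of a turn 10.7, either way. A call with a gripper value outside its range is refused whole. The fingers move at their own pace and stop on an object; "grip_force" is the grip in N (left out, the last holds). Time passes only in rows, so rows that do not move let the fingers close. It gives the time, the measured TCP pose, the force and the opening at its end, in the units of the state.
- r.sense(): the state, without advancing time (a new reading comes with each control period).
- vision.grab_frame(name): name is "scene" or "top" or "wrist"; returns the picture (384x512x3 uint8, red, green, blue); there is no depth.
- vision.camera_params(name): a dict with "fx", "fy", "cx", "cy" (pixels), "position" and "rotation" of the camera in the world. Camera axes: x right, y up, looking along -z (the intrinsics and any distortion apply to the point x, -y, -z); pixel columns grow to the right and rows downward; lengths in mm; the calibration is good to about 2 mm. A picture is of the moment at which its call begins: read the wrist's pose just before it. camera_params takes no time and is no camera call; for the wrist camera it gives the pose at the moment of the call.
- r.sign_off(): hands the job in, once; it reports no verdict.
The state is a dict: "clock": time; "qpos": joint angles; "qvel": joint speeds; "joint_efforts": joint torques, N m; "eef_pos": TCP position; "tcp_rot": TCP orientation; "contact_force": force on the tool from outside, world axes, zero at the start; "wrist_torque": the same for the moment, N m; "opening": opening from 0.0 (shut) to 1.0 (fully open).
Only numpy, scipy, OpenCV 4.12 (cv2) and the standard library are available. Lean on these libraries where they do the work, as an engineer would, in place of code of your own. Each camera call takes 0.05 s, during which the arm holds its last target. There are 200 camera calls.

## Working session

There is one attempt and no reset: what is moved stays moved. The work goes in short steps, Python scripts to look and compute and a tool call to move; the robot and the scene stay as the last step left them, time stands still between calls to the robot, and variables do not carry over. Pictures are saved under pics/ and viewed, about 8 in all and at most 12, crops included, and the job is handed in when it is done.

Besides the shell and the picture viewer there is one more tool, called after "Emit:" as a command line: name --argument value ..., lists and objects as JSON in quotes. move_arm: Moves the arm, as the interface text tells. Its arguments: {"type":"object","properties":{"series":{"type":"string"},"grip_force":{"type":"number"}},"required":["series"]}

```bash
ls; mkdir -p pics
python3 - <<'E'
from rig import r, vision
import cv2
print(r.sense())
for n in ["top","scene"]:
    im=vision.grab_frame(n); cv2.imwrite(f"pics/{n}0.png",im[:,:,::-1])
    print(n,vision.camera_params(n))
E
```

```text
pics
{'clock': 0.0, 'qpos': array([ 1.13559839e+00,  3.53624646e-01,  1.63413708e+00,  2.37405814e-05,
        1.15516767e+00, -2.37219833e-03]), 'qvel': array([ 0.00041416, -0.00098712, -0.00099719,  0.00084544,  0.00129757,
       -0.00109431]), 'joint_efforts': array([ 7.72025669e-04, -6.05261564e+01, -3.42067409e+01, -3.20624747e-05,
        9.54378425e-03,  5.16747707e-05]), 'eef_pos': array([261.92979897, 566.9535246 , 230.57508423]), 'tcp_rot': array([-3.14025596e+00, -2.48774984e-05,  2.70875730e+00]), 'contact_force': array([ 0.26132009, -0.88386975, -0.18155488]), 'wrist_torque': array([0.02569779, 0.03818664, 0.03598534]), 'opening': 1.0027668585138463}
top {'fx': 454.338025332778, 'fy': 454.338025332778, 'cx': 251.48302172950923, 'cy': 186.05650919476508, 'position': array([ 327.69774331,  -17.92326946, 1586.58130238]), 'rotation': array([ 0.15891115,  0.02196624, -1.58316366])}
scene {'fx': 493.535391526454, 'fy': 493.535391526454, 'cx': 247.76649956706106, 'cy': 181.4052461571823, 'position': array([1165.29944815, -833.16648746, 1173.5945774 ]), 'rotation': array([ 0.7446176 , -0.00660683,  0.60303678])}
```

View pics/top0.png

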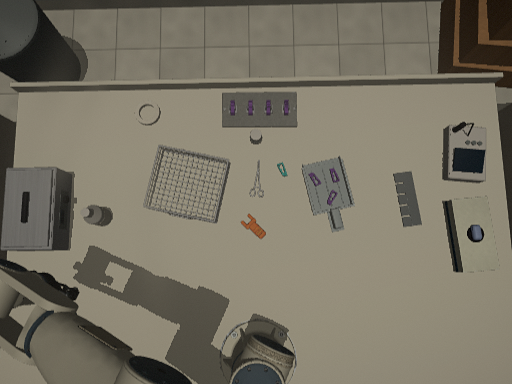

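View pics/scene0.png

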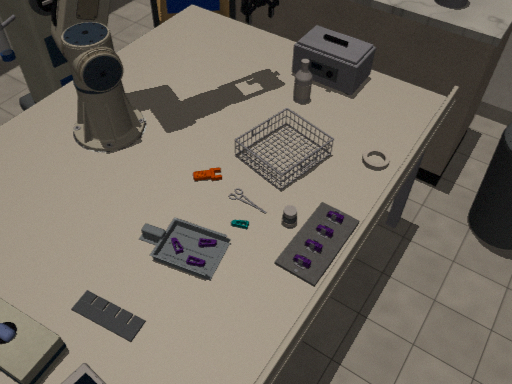

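The top view shows the tray at about (328,187) with its grip at (336,220), and the basket at (187,184). These could be mistaken for the target:
- **Purple clamps:** three on the tray at (314,179), (334,174) and (331,198), which are the ones to move. Four more on the clip board at (232..286,107) stay put.
- **Turquoise look-alike:** at (282,170), leave alone.
- **Grey divider:** at (406,199), not the tray.

I'm choosing the tray with the ridge grip and its three purple clamps, and checking that in one crop.

```bash
cat > h.py <<'E'
import numpy as np, cv2
from scipy.spatial.transform import Rotation as Ro
from rig import r, vision
def ray(c,u,v):
    d=np.array([(u-c["cx"])/c["fx"],-(v-c["cy"])/c["fy"],-1.])
    return Ro.from_euler("xyz",c["rotation"]).apply(d)
def cast(c,u,v,z):
    d=ray(c,u,v); p=np.array(c["position"]); return (p+d*(z-p[2])/d[2])
def proj(c,p):
    q=Ro.from_euler("xyz",c["rotation"]).inv().apply(np.array(p)-c["position"])
    return c["cx"]-c["fx"]*q[0]/q[2], c["cy"]+c["fy"]*q[1]/q[2]
E
python3 - <<'E'
from h import *
im=cv2.imread("pics/top0.png"); c=vision.camera_params("top")
hsv=cv2.cvtColor(im,cv2.COLOR_BGR2HSV)
pur=cv2.inRange(hsv,(125,70,40),(160,255,255))
n,_,st,ce=cv2.connectedComponentsWithStats(pur)
for s,q in zip(st[1:],ce[1:]):
    if s[4]>15: print("purple",s[4],q.round(1),cast(c,*q,10).round())
# grey: low saturation vs beige
sub=hsv[150:235,295:360]; print("table hsv",hsv[240,380],"tray",hsv[190,318],"grip",hsv[218,335])
g=cv2.inRange(hsv,(0,0,60),(179,22,190))|pur; g=cv2.morphologyEx(g,cv2.MORPH_CLOSE,np.ones((3,3)))
m=np.zeros_like(g); m[145:240,293:365]=g[145:240,293:365]
ct=max(cv2.findContours(m,0,2)[0],key=cv2.contourArea)
print("area",cv2.contourArea(ct))
body=cv2.morphologyEx(m,cv2.MORPH_OPEN,np.ones((21,21)))
ct=max(cv2.findContours(body,0,2)[0],key=cv2.contourArea); rb=cv2.minAreaRect(ct); print("body",rb,[cast(c,*p,13).round() for p in cv2.boxPoints(rb)])
o=cv2.resize(im[140:240,290:370],None,fx=5,fy=5,interpolation=cv2.INTER_CUBIC)
o2=cv2.resize(m[140:240,290:370],None,fx=5,fy=5)
cv2.imwrite("pics/crop1.png",np.hstack([o,cv2.cvtColor(o2,8)]))
E
```

```text
purple 43 [232.  107.4] [870.  80.  10.]
purple 42 [250.  107.5] [869.  15.  10.]
purple 42 [268.  107.5] [867. -50.  10.]
purple 43 [285.9 106.7] [ 869. -114.   10.]
purple 25 [333.5 172. ] [ 626. -276.   10.]
purple 38 [314.2 178.2] [ 605. -207.   10.]
purple 42 [331.  197.8] [ 535. -263.   10.]
table hsv [ 22  44 150] tray [ 39  15 117] grip [ 43  15 119]
area 2253.0
body ((327.5, 186.5), (51.0, 43.0), 90.0) [array([ 667., -180.,   13.]), array([ 664., -331.,   13.]), array([ 484., -323.,   13.]), array([ 486., -174.,   13.])]
```

View pics/crop1.png

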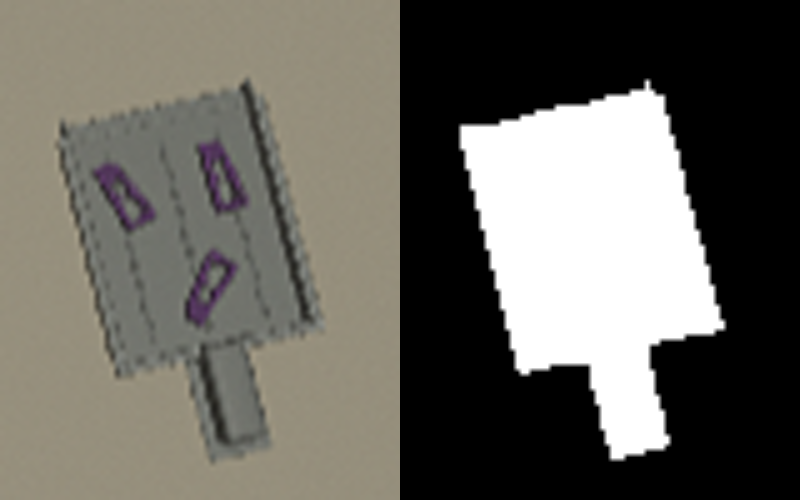

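The crop confirms the choice: a grey tray with three open purple clamps on it, the grip ridge pointing down in the picture, and a clean mask. Next I fit the tray pose and the basket.

Run:
```python
from h import *
c=vision.camera_params("top")
# crop px -> image px ; (tray point)
f=lambda x,y:(290+x/5-.4,140+y/5-.4)
obs=[(f(118,377),(-83,68,0)),(f(322,325),(-83,-68,26)),(f(212,460),(-150,14,0)),(f(268,445),(-150,-14,42)),(f(62,135),(80,68,26))]
from scipy.optimize import least_squares
def T(p,q):
    a=p[2]; return np.array([p[0]+np.cos(a)*q[0]-np.sin(a)*q[1],p[1]+np.sin(a)*q[0]+np.cos(a)*q[1],q[2]])
g=lambda p:np.concatenate([np.array(proj(c,T(p,q)))-o for o,q in obs])
s=least_squares(g,[570,-250,.2]); print("tray",s.x.round(3),s.fun.round(2)); 
print("grip",T(s.x,(-116,0,30)).round(), "lip",T(s.x,(83,0,3)).round())
im=cv2.imread("pics/top0.png"); hsv=cv2.cvtColor(im,cv2.COLOR_BGR2HSV)
m=cv2.inRange(hsv,(0,0,0),(179,30,255))[138:232,136:240]
m=cv2.morphologyEx(m,cv2.MORPH_CLOSE,np.ones((9,9)))
ct=max(cv2.findContours(m,0,2)[0],key=cv2.contourArea); rb=cv2.minAreaRect(ct)
b=cv2.boxPoints(rb)+[136,138]; print(rb,b.round(1).tolist())
P=np.array([cast(c,*p,75) for p in b]); print(P.round(),P.mean(0),[np.linalg.norm(P[i]-P[i-1]).round() for i in range(4)])
P=np.array([cast(c,*p,75) for p in [(160,146),(230,157),(217,222),(145,209)]]);print(P.round(),P.mean(0).round(),[np.linalg.norm(P[i]-P[i-1]).round() for i in range(4)])
s=r.sense(); print(vision.camera_params("wrist"))
for n,q in dict(forceps=(257,180),caprem=(253,226),bottle=(97,214)).items(): print(n,cast(c,*q,5).round())
```

```text
tray [ 5.72720e+02 -2.50529e+02  1.99000e-01] [-0.07 -0.36 -1.43  0.98  0.78 -1.42 -0.42 -0.94  1.18  1.83]
grip [ 459. -273.   30.] lip [ 654. -234.    3.]
((50.43529510498047, 46.04118347167969), (75.708740234375, 67.13998413085938), 12.528807640075684) [[142.2, 208.6], [156.8, 143.1], [230.7, 159.5], [216.1, 225.0]]
[[499. 381.  75.]
 [725. 336.  75.]
 [663.  82.  75.]
 [441. 132.  75.]] [582.20321595 232.64287463  75.        ] [np.float64(256.0), np.float64(230.0), np.float64(262.0), np.float64(228.0)]
[[715. 325.  75.]
 [672.  84.  75.]
 [451. 129.  75.]
 [498. 371.  75.]] [584. 227.  75.] [np.float64(222.0), np.float64(244.0), np.float64(225.0), np.float64(247.0)]
{'fx': 266.52637149135035, 'fy': 266.52637149135035, 'cx': 260.2954983267366, 'cy': 193.60062803389053, 'position': array([185.47038286, 601.94693043, 372.76923755]), 'rotation': array([-0.32897906,  0.00251612,  1.13878703])}
forceps [603.  -6.   5.]
caprem [441.  10.   5.]
bottle [491. 558.   5.]
```

Emit:
move_arm --series "-1 -.645 -.868 0 0 0 0;-1 -.645 -.868 0 0 0 0;-1 -.645 -.868 0 0 0 0;-1 -.645 -.868 0 0 0 0;-1 -.645 -.868 0 0 0 0;-1 -.645 -.868 0 0 0 0;-1 -.645 -.868 0 0 0 0;-1 -.645 -.868 0 0 0 0;-1 -.645 -.868 0 0 0 0;-1 -.645 -.868 0 0 0 0;-1 -.645 -.868 0 0 0 0;-1 -.645 -.868 0 0 0 0;-1 -.645 -.868 0 0 0 0;-1 -.645 -.868 0 0 0 0;-1 -.645 -.868 0 0 0 0;-1 -.645 -.868 0 0 0 0;-1 -.645 -.868 0 0 0 0;-1 -.645 -.868 0 0 0 0;-1 -.645 -.868 0 0 0 0;-1 -.645 -.868 0 0 0 0" --grip_force 28

```text
clock: 2.6
eef_pos: [441.3, -305.4, 229.2]
tcp_rot: [-3.139, -0.001, 2.713]
contact_force: [1.6, 0.6, -1.0]
opening: 0.998
```

Emit:
move_arm --series "-1 0 0 0 0 0 -9;-1 0 0 0 0 0 -9;-1 0 0 0 0 0 -9;-1 0 0 0 0 0 -9;-1 0 0 0 0 -9 0;-1 0 0 0 0 -8 0;-1 0 0 0 0 -8 0;-1 0 0 0 0 0 0"

```text
clock: 3.6
eef_pos: [440.7, -308.2, 226.4]
tcp_rot: [-3.14, 0.442, -2.925]
contact_force: [0.2, -0.5, -0.2]
opening: 1.002
```

Run:
```python
from h import *
s=r.sense(); c=vision.camera_params("wrist"); im=vision.grab_frame("wrist"); cv2.imwrite("pics/w1.png",im[:,:,::-1])
print(s["clock"],s["qpos"].round(2),s["eef_pos"],s["tcp_rot"]); print(c)
print(Ro.from_euler("xyz",s["tcp_rot"]).as_matrix().round(3))
def T(p,q):
    a=p[2]; return np.array([p[0]+np.cos(a)*q[0]-np.sin(a)*q[1],p[1]+np.sin(a)*q[0]+np.cos(a)*q[1],q[2]])
for q in [(-150,14,42),(-150,-14,42),(-85,14,42),(-85,-14,42),(-83,68,26),(-83,-68,26)]: print(q,np.round(proj(c,T((572.7,-250.5,.199),q)),1))
```

```text
3.6 [-0.85  0.13  2.03  0.53  0.84 -2.97] [ 440.65362692 -308.24807827  226.404519  ] [-3.14026204  0.44214409 -2.92462864]
{'fx': 266.52637149135035, 'fy': 266.52637149135035, 'cx': 260.2954983267366, 'cy': 193.60062803389053, 'position': array([ 306.57342733, -337.33055835,  319.33922719]), 'rotation': array([-0.77013798,  0.00290549,  1.78803361])}
[[-0.883 -0.215  0.418]
 [-0.195  0.977  0.091]
 [-0.428 -0.001 -0.904]]
(-150, 14, 42) [301.8 100.8]
(-150, -14, 42) [276.  100.3]
(-85, 14, 42) [295.2 150.6]
(-85, -14, 42) [272.9 150.2]
(-83, 68, 26) [335.3 145.5]
(-83, -68, 26) [230.9 143.7]
```

View pics/w1.png

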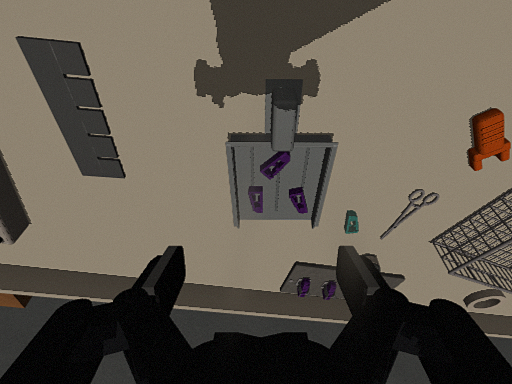

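The wrist view shows the tray back wall from (228,143) to (336,143) and the grip at about (272–298, 80–150). My predictions match within about 3 mm. However, q6 is near its limit, so I'm making a half turn to get the equivalent grasp.

Emit:
move_arm --series "-1 0 0 0 0 0 10.5;-1 0 0 0 0 0 10.5;-1 0 0 0 0 0 10.5;-1 0 0 0 0 0 10.5;-1 0 0 0 0 0 10.5;-1 0 0 0 0 0 10.5;-1 0 0 0 0 0 10.5;-1 0 0 0 0 0 10.5;-1 0 0 0 0 0 10.5;-1 0 0 0 0 0 10.5;-1 0 0 0 0 0 10.5;-1 0 0 0 0 0 10.5;-1 0 0 0 0 0 10.5;-1 0 0 0 0 0 10.5;-1 0 0 0 0 0 10.5;-1 0 0 0 0 0 10.5;-1 0 0 0 0 0 10.5"

```text
clock: 5.78
eef_pos: [454.7, -309.0, 231.4]
tcp_rot: [-3.123, -0.391, 0.168]
contact_force: [0.2, -0.7, -0.1]
opening: 0.998
```

```bash
cat > rel.py <<'E'
from h import *
# desired pose: tray-frame yaw a, lean b (back, deg), TCP goal p -> shift in tool units and rotvec deg
def goal(a,b):
    X=np.array([np.cos(a),np.sin(a),0]);Y=np.array([-np.sin(a),np.cos(a),0]);Z=np.array([0,0,1.])
    z=np.sin(np.radians(b))*X-np.cos(np.radians(b))*Z; y=-Y
    return np.column_stack([np.cross(y,z),y,z])
def rel(p,a,b):
    s=r.sense(); R=Ro.from_euler("xyz",s["tcp_rot"])
    print(s["clock"],"q",s["qpos"].round(2),"tcp",s["eef_pos"].round(1),"F",s["contact_force"].round(1),"op",round(s["opening"],3))
    print("shift",(R.inv().apply(np.array(p)-s["eef_pos"])/40).round(3),"turn",np.degrees((R.inv()*Ro.from_matrix(goal(a,b))).as_rotvec()).round(1))
E
python3 - <<'E'
from rel import *
z=goal(.199,25)[:,2]
rel(np.array([462.9,-272.7,32])+19*z,.199,25)
E
```

```text
5.775 q [-0.8   0.14  1.98  0.44  0.86  0.33] tcp [ 454.7 -309.   231.4] F [ 0.2 -0.7 -0.1] op 0.998
shift [-1.554 -0.77   5.233] turn [-0.4  2.6 -1.6]
```

Emit:
move_arm --series "-1 -.8 -.4 0 -.4 2.6 -1.6;-1 -.8 -.38 0 0 0 0;-1 0 0 .9 0 0 0;-1 0 0 .9 0 0 0;-1 0 0 .9 0 0 0;-1 0 0 .7 0 0 0;-1 0 0 0 0 0 0"

```text
clock: 6.65
eef_pos: [455.0, -277.9, 81.4]
tcp_rot: [3.139, -0.426, 0.204]
contact_force: [0.1, -0.5, -0.5]
opening: 1.006
```

Run:
```python
from rel import *
z=goal(.199,25)[:,2]
rel(np.array([462.9,-272.7,32])+19*z,.199,25)
c=vision.camera_params("wrist"); im=vision.grab_frame("wrist"); cv2.imwrite("pics/w2.png",im[:,:,::-1])
```

```text
6.65 q [-0.77  0.35  2.16  0.78  0.51 -0.07] tcp [ 455.  -277.9   81.4] F [ 0.1 -0.5 -0.5] op 1.006
shift [-0.307 -0.089  1.69 ] turn [0.  0.6 0.3]
```

View pics/w2.png

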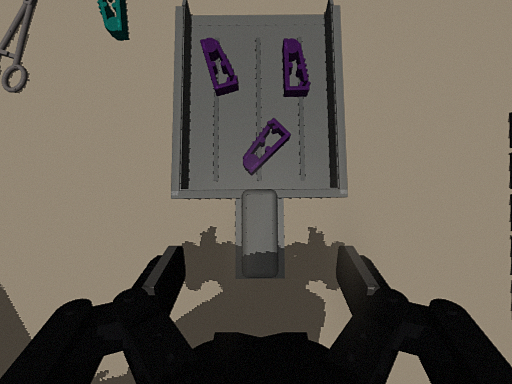

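The grip runs from column 242 to 278 (centre 260), midway between the fingers at 183 and 338, and it is aligned. The clamps lie flat. I'm going down and closing lightly.

Emit:
move_arm --series "-1 -.3 0 .5 0 0 0;-1 0 0 .5 0 0 0;-1 0 0 .5 0 0 0;-1 0 0 .17 0 0 0;-1 0 0 0 0 0 0"

```text
clock: 7.32
eef_pos: [476.8, -277.9, 22.4]
tcp_rot: [3.131, -0.434, 0.211]
contact_force: [-0.9, -0.8, -0.5]
opening: 0.999
```

Run:
```python
from rel import *
z=goal(.199,25)[:,2]
rel(np.array([462.9,-272.7,32])+19*z,.199,25)
c=vision.camera_params("wrist"); im=vision.grab_frame("wrist"); cv2.imwrite("pics/w3.png",im[:,:,::-1])
```

```text
7.325 q [-0.74  0.49  2.15  1.01  0.41 -0.3 ] tcp [ 476.8 -277.9   22.4] F [-0.9 -0.8 -0.5] op 0.999
shift [-0.182 -0.198  0.124] turn [0.3 0.2 0.6]
```

View pics/w3.png

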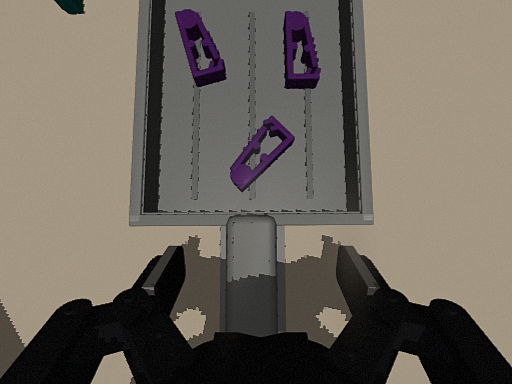

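The grip centre is at column 252 and the fingers' midpoint is at 261, about 5 mm off, which agrees with the computed shift. I'll correct it, then close.

Emit:
move_arm --series "-1 -.17 -.16 .12 0 0 0.6;-1 0 0 0 0 0 0;0 0 0 0 0 0 0;0.3 0 0 0 0 0 0;1 0 0 0 0 0 0;1 0 0 0 0 0 0;1 0 0 0 0 0 0;1 0 0 0 0 0 0" --grip_force 28

```text
clock: 8.38
eef_pos: [473.0, -274.6, 19.2]
tcp_rot: [3.131, -0.438, 0.201]
contact_force: [-1.3, -0.7, 1.9]
opening: 0.326
```

Run:
```python
from rel import *
rel(np.array([462.9,-272.7,32])+19*goal(.199,25)[:,2],.199,25)
```

```text
8.375 q [-0.74  0.49  2.17  1.05  0.4  -0.34] tcp [ 473.  -274.6   19.2] F [-1.3 -0.7  1.9] op 0.326
shift [-0.081 -0.098  0.083] turn [ 0.6 -0.1  0.1]
```

Gripped at 28 mm opening. Lifting straight up: world up is (.42, 0, -.91) in the tool frame.

Emit:
move_arm --series "1 .05 0 -.11 0 0 0;1 .1 0 -.22 0 0 0;1 .17 0 -.36 0 0 0;1 .17 0 -.36 0 0 0;1 .17 0 -.36 0 0 0;1 .17 0 -.36 0 0 0;1 0 0 0 0 0 0;1 0 0 0 0 0 0"

```text
clock: 9.38
eef_pos: [471.1, -273.0, 99.0]
tcp_rot: [3.132, -0.433, 0.201]
contact_force: [0.2, -0.2, -2.3]
opening: 0.322
```

Run:
```python
from rel import *
rel(np.array([462.9,-272.7,32])+19*goal(.199,25)[:,2],.199,25)
im=vision.grab_frame("scene"); w=vision.grab_frame("wrist")
a=cv2.resize(im[160:320,100:300],(480,384),interpolation=2)
cv2.imwrite("pics/s1.png",np.hstack([a[:,:,::-1],cv2.resize(w[:,:,::-1],(320,240))[:, :].copy() if 0 else cv2.copyMakeBorder(cv2.resize(w[:,:,::-1],(320,240)),0,144,0,0,0)]))
```

```text
9.375 q [-0.74  0.32  2.14  0.74  0.52  0.01] tcp [ 471.1 -273.    99. ] F [ 0.2 -0.2 -2.3] op 0.322
shift [-0.883 -0.066  1.911] turn [0.5 0.2 0.1]
```

View pics/s1.png

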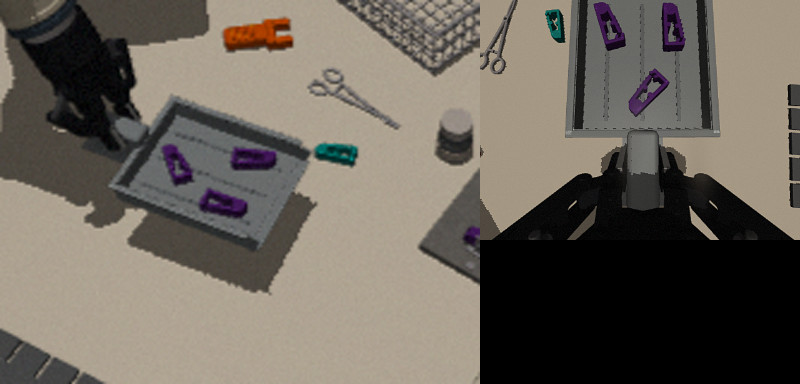

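The tray is up and level with all three clamps on it. The scene crop shows its shadow clear of the counter. Next I raise it more and turn to yaw 0.

Emit:
move_arm --series "1 .1 0 -.2 0 0 0;1 .17 0 -.36 0 0 0;1 .1 0 -.25 0 0 0;1 0 0 0 -.4 0 1;1 0 0 0 -.9 0 2;1 0 0 0 -.9 0 2;1 0 0 0 -.9 0 2;1 0 0 0 -.9 0 2;1 0 0 0 -.5 0 1.1;1 0 0 0 0 0 0"

```text
clock: 10.72
eef_pos: [468.9, -271.1, 132.8]
tcp_rot: [3.141, -0.43, -0.006]
contact_force: [0.4, 0.2, -1.1]
opening: 0.322
```

Run:
```python
from rel import *
rel([342,229,132],0,25)
```

```text
10.725 q [-0.7   0.23  2.16  0.61  0.48  0.38] tcp [ 468.9 -271.1  132.8] F [ 0.4  0.2 -1.1] op 0.322
shift [ -2.963 -12.481  -1.349] turn [ 0.2  0.4 -0.3]
```

Emit:
move_arm --series "1 -.047 -.2 -.022 0 0 0;1 -.095 -.4 -.043 0 0 0;1 -.13 -.55 -.06 0 0 0;1 -.147 -.62 -.067 0 0 0;1 -.147 -.62 -.067 0 0 0;1 -.147 -.62 -.067 0 0 0;1 -.147 -.62 -.067 0 0 0;1 -.147 -.62 -.067 0 0 0;1 -.147 -.62 -.067 0 0 0;1 -.147 -.62 -.067 0 0 0;1 -.147 -.62 -.067 0 0 0;1 -.147 -.62 -.067 0 0 0;1 -.147 -.62 -.067 0 0 0;1 -.147 -.62 -.067 0 0 0;1 -.147 -.62 -.067 0 0 0;1 -.147 -.62 -.067 0 0 0;1 -.147 -.62 -.067 0 0 0;1 -.147 -.62 -.067 0 0 0;1 -.12 -.5 -.054 0 0 0;1 -.07 -.3 -.03 0 0 0"

```text
clock: 13.22
eef_pos: [327.8, 207.1, 132.5]
tcp_rot: [-3.127, -0.431, -0.0]
contact_force: [0.3, -0.5, -0.9]
opening: 0.323
```

Run:
```python
from rel import *
rel([342,229,132],0,25)
```

```text
13.225 q [ 0.82  0.01  2.44 -0.7   0.48  2.99] tcp [327.8 207.1 132.5] F [ 0.3 -0.5 -0.9] op 0.323
shift [ 0.316 -0.546  0.167] turn [-0.8  0.3 -0. ]
```

```bash
cat > tip.py <<'E'
from rel import *
def tip(th,lip=(528,229,92),yaw=0.):
    t=np.radians(th); d=185.5*np.cos(t)-16*np.sin(t); h=-185.5*np.sin(t)-16*np.cos(t)
    p=np.array([lip[0]-d*np.cos(yaw),lip[1]-d*np.sin(yaw),lip[2]-h]); print("tip",th,p.round()); rel(p,yaw,25-th)
E
python3 - <<'E'
from tip import *
tip(8)
a=vision.grab_frame("top")[110:250,120:290]; b=vision.grab_frame("scene")[80:220,170:340]
cv2.imwrite("pics/s2.png",cv2.resize(np.hstack([a,b])[:,:,::-1],(800,330),interpolation=2))
E
```

```text
tip 8 [347. 229. 134.]
13.225 q [ 0.82  0.01  2.44 -0.7   0.48  2.99] tcp [327.8 207.1 132.5] F [ 0.3 -0.5 -0.9] op 0.323
shift [ 0.436 -0.546  0.177] turn [-0.8 -7.7  0. ]
```

View pics/s2.png

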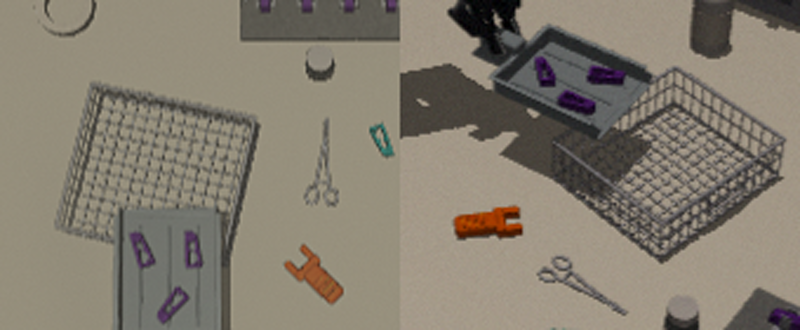

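The lip, at columns 120–220 of the crop, overlaps the near side of the basket by roughly 20–40 mm and sits to its right. All three clamps are still on the tray. I'll begin tilting, which also relieves q6, and shift forward and left.

Emit:
move_arm --series "1 .1 0 .03 0 -2 0;1 .15 -.05 .05 0 -2 0;1 .15 -.1 .05 0 -2 0;1 .15 -.15 .05 -.3 -2 0;1 0 -.15 0 -.3 0 0;1 0 -.15 0 0 0 0;1 0 -.1 0 0 0 0;1 0 0 0 0 0 0"

```text
clock: 14.32
eef_pos: [345.0, 232.5, 132.7]
tcp_rot: [-3.139, -0.286, 0.006]
contact_force: [0.2, 0.5, -1.5]
opening: 0.323
```

Run:
```python
from tip import *
tip(8,(535,235,92));tip(16,(535,235,92));tip(30,(538,235,85))
```

```text
tip 8 [354. 235. 134.]
14.325 q [ 0.74  0.07  2.31 -0.35  0.57  2.59] tcp [345.  232.5 132.7] F [ 0.2  0.5 -1.5] op 0.323
shift [ 0.211 -0.06   0.037] turn [-0.3  0.6  0.3]
tip 16 [361. 235. 159.]
14.325 q [ 0.74  0.07  2.31 -0.35  0.57  2.59] tcp [345.  232.5 132.7] F [ 0.2  0.5 -1.5] op 0.323
shift [ 0.567 -0.061 -0.506] turn [-0.2 -7.4  0.3]
tip 30 [385. 235. 192.]
14.325 q [ 0.74  0.07  2.31 -0.35  0.57  2.59] tcp [345.  232.5 132.7] F [ 0.2  0.5 -1.5] op 0.323
shift [ 1.382 -0.059 -1.129] turn [ -0.2 -21.4   0.4]
```

Emit:
move_arm --series "1 .14 -.015 -.127 0 -1.9 0;1 .14 -.015 -.127 0 -1.9 0;1 .14 -.015 -.127 0 -1.9 0;1 .14 -.015 -.127 0 -1.9 0;1 0 0 0 0 0 0"

```text
clock: 14.95
eef_pos: [360.2, 234.2, 157.5]
tcp_rot: [-3.141, -0.148, 0.009]
contact_force: [0.0, 0.5, -2.3]
opening: 0.327
```

Run:
```python
from tip import *
tip(16,(535,235,90));tip(24,(538,235,86));tip(32,(538,235,82))
```

```text
tip 16 [361. 235. 157.]
14.95 q [ 0.64  0.08  2.19 -0.13  0.75  2.29] tcp [360.2 234.2 157.5] F [ 0.   0.5 -2.3] op 0.327
shift [ 0.019 -0.02   0.027] turn [-0.1  0.5  0.5]
tip 24 [375. 235. 176.]
14.95 q [ 0.64  0.08  2.19 -0.13  0.75  2.29] tcp [360.2 234.2 157.5] F [ 0.   0.5 -2.3] op 0.327
shift [ 0.436 -0.017 -0.405] turn [-0.1 -7.5  0.5]
tip 32 [389. 235. 194.]
14.95 q [ 0.64  0.08  2.19 -0.13  0.75  2.29] tcp [360.2 234.2 157.5] F [ 0.   0.5 -2.3] op 0.327
shift [ 0.851 -0.015 -0.793] turn [ -0.1 -15.5   0.5]
```

Emit:
move_arm --series "1 .065 0 -.062 0 -1.2 0;1 .065 0 -.062 0 -1.2 0;1 .065 0 -.062 0 -1.2 0;1 .065 0 -.062 0 -1.2 0;1 .065 0 -.062 0 -1.2 0;1 .065 0 -.062 0 -1.2 0;1 .065 0 -.062 0 -1.2 0;1 .065 0 -.062 0 -1.2 0;1 0 0 0 0 0 0;1 0 0 0 0 0 0;1 0 0 0 0 0 0;1 0 0 0 0 0 0"

```text
clock: 16.45
eef_pos: [379.5, 233.7, 179.1]
tcp_rot: [3.141, 0.031, 0.01]
contact_force: [0.1, -0.5, -0.3]
opening: 0.326
```

Run:
```python
from tip import *
tip(34,(538,235,84))
a=vision.grab_frame("top")[110:250,120:290]; b=vision.grab_frame("scene")[80:220,170:340]
cv2.imwrite("pics/s3.png",cv2.resize(np.hstack([a,b])[:,:,::-1],(800,330),interpolation=2))
```

```text
tip 34 [393. 235. 201.]
16.45 q [0.54 0.15 2.04 0.02 0.98 2.09] tcp [379.5 233.7 179.1] F [ 0.1 -0.5 -0.3] op 0.326
shift [ 0.324 -0.029 -0.558] turn [ 0.1 -7.2  0.6]
```

View pics/s3.png

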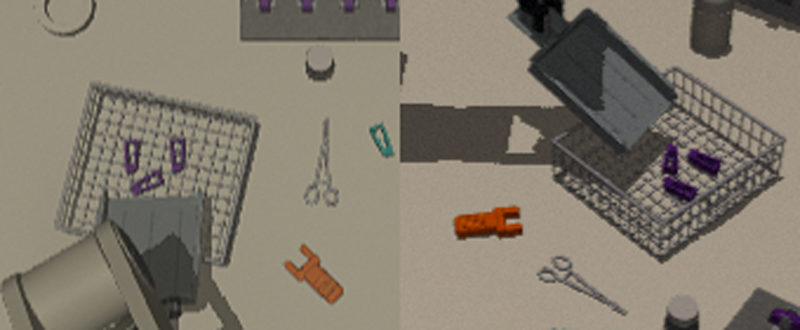

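All three clamps lie flat in the basket, at about (132,157), (178,155) and (147,183) in the crop, and the tray is empty. I'm levelling part of the way and going back.

Emit:
move_arm --series "1 0 0 -.2 0 2 0;1 0 0 -.2 0 3 0;1 0 0 0 0 3 0;1 0 0 0 0 3 0;1 0 0 0 0 3 0;1 0 0 0 0 0 0"

```text
clock: 17.3
eef_pos: [379.5, 234.1, 198.5]
tcp_rot: [-3.139, -0.229, 0.01]
contact_force: [0.3, 0.2, -0.6]
opening: 0.322
```

Run:
```python
from tip import *
rel([450,-273,160],0.0,12)
```

```text
17.3 q [ 0.65  0.01  2.16 -0.19  0.79  2.34] tcp [379.5 234.1 198.5] F [ 0.3  0.2 -0.6] op 0.322
shift [ 1.374 12.697  1.275] turn [-0.3 -1.1  0.6]
```

Emit:
move_arm --series "1 .03 .3 .03 0 0 0;1 .065 .6 .06 0 0 0;1 .086 .8 .08 0 0 0;1 .086 .8 .08 0 0 0;1 .086 .8 .08 0 0 0;1 .086 .8 .08 0 0 0;1 .086 .8 .08 0 0 0;1 .086 .8 .08 0 0 0;1 .086 .8 .08 0 0 0;1 .086 .8 .08 0 0 0;1 .086 .8 .08 0 0 0;1 .086 .8 .08 0 0 0;1 .086 .8 .08 0 0 0;1 .086 .8 .08 0 0 0;1 .086 .8 .08 0 0 0;1 .065 .6 .06 0 0 0;1 .04 .4 .04 0 0 0;1 0 .2 0 0 0 0;1 0 0 0 0 0 0"

```text
clock: 19.68
eef_pos: [448.1, -293.6, 162.7]
tcp_rot: [-3.135, -0.232, 0.004]
contact_force: [0.1, -0.2, -1.1]
opening: 0.32
```

Run:
```python
from tip import *
rel([473,-274.6,100],0.2,25)
```

```text
19.675 q [-0.68  0.22  2.02  0.22  0.74  0.73] tcp [ 448.1 -293.6  162.7] F [ 0.1 -0.2 -1.1] op 0.32
shift [ 0.249 -0.463  1.671] turn [  3.3  11.6 -10.7]
```

Emit:
move_arm --series "1 0 0 0 .8 2.9 -2.7;1 0 0 0 .8 2.9 -2.7;1 0 0 0 .8 2.9 -2.7;1 0 0 0 .8 2.9 -2.7;1 0 0 0 0 0 0"

```text
clock: 20.3
eef_pos: [447.9, -289.0, 163.2]
tcp_rot: [3.138, -0.441, 0.213]
contact_force: [-0.5, -0.6, -0.7]
opening: 0.328
```

Run:
```python
from tip import *
rel([473,-274.6,60],0.201,25.1)
```

```text
20.3 q [-0.81  0.21  2.11  0.61  0.68  0.09] tcp [ 447.9 -289.   163.2] F [-0.5 -0.6 -0.7] op 0.328
shift [-0.477 -0.227  2.626] turn [-0.1 -0.2  0.6]
```

Emit:
move_arm --series "1 -.08 -.038 .44 0 0 .3;1 -.08 -.038 .44 0 0 .3;1 -.08 -.038 .44 0 0 0;1 -.08 -.038 .44 0 0 0;1 -.08 -.038 .44 0 0 0;1 -.08 -.038 .42 0 0 0;1 0 0 0 0 0 0"

```text
clock: 21.18
eef_pos: [476.0, -271.0, 59.7]
tcp_rot: [-3.139, -0.436, 0.198]
contact_force: [0.1, 0.3, -0.3]
opening: 0.322
```

Run:
```python
from tip import *
rel([473,-274.6,21],0.201,25.1)
c=vision.camera_params("scene")
a=vision.grab_frame("scene")[160:320,100:300]
b=vision.grab_frame("wrist")
cv2.imwrite("pics/s4.png",np.hstack([cv2.resize(a,(480,384),interpolation=2),cv2.copyMakeBorder(cv2.resize(b,(320,240)),0,144,0,0,0)])[:,:,::-1])
```

```text
21.175 q [-0.74  0.41  2.15  0.87  0.46 -0.12] tcp [ 476.  -271.    59.7] F [ 0.1  0.3 -0.3] op 0.322
shift [-0.491  0.076  0.837] turn [-0.1  0.1 -0.2]
```

View pics/s4.png

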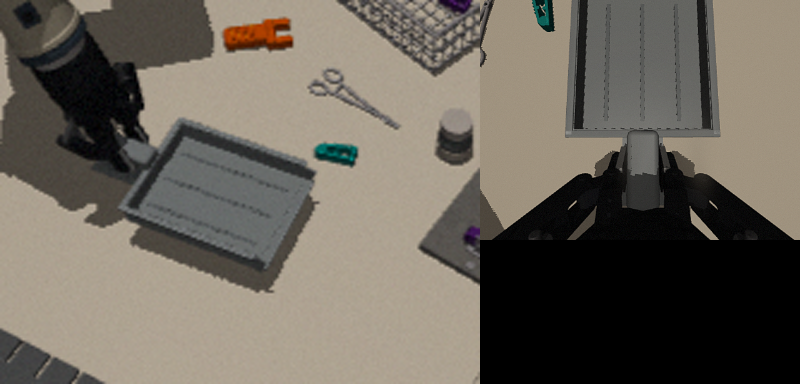

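The tray is empty and level, and in the wrist view the grasp is unchanged. Setting it down gently.

Emit:
move_arm --series "1 -.12 .02 .18 0 0 -.2;1 -.12 .02 .18 0 0 0;1 -.1 .02 .18 0 0 0;1 -.07 0 .15 0 0 0;1 -.02 0 .04 0 0 0;1 0 0 0 0 0 0"

```text
clock: 22.02
eef_pos: [475.8, -276.6, 30.1]
tcp_rot: [3.135, -0.441, 0.204]
contact_force: [-0.3, -0.7, -1.5]
opening: 0.321
```

Run:
```python
from tip import *
rel([473,-274.6,19.5],0.201,25.1)
```

```text
22.025 q [-0.74  0.47  2.16  1.    0.42 -0.28] tcp [ 475.8 -276.6   30.1] F [-0.3 -0.7 -1.5] op 0.321
shift [-0.165 -0.063  0.214] turn [ 0.3 -0.2  0.1]
```

Emit:
move_arm --series "1 -.05 -.02 .05 0 0 0;1 -.05 -.02 .05 0 0 0;1 -.03 0 .04 0 0 0;1 -.02 0 .03 0 0 0;1 0 0 0 0 0 0"

```text
clock: 22.65
eef_pos: [472.9, -275.5, 21.1]
tcp_rot: [3.135, -0.441, 0.204]
contact_force: [-0.6, -0.2, -1.5]
opening: 0.321
```

Run:
```python
from tip import *
rel([473,-274.6,19.2],0.201,25.1)
```

```text
22.65 q [-0.75  0.49  2.16  1.05  0.41 -0.34] tcp [ 472.9 -275.5   21.1] F [-0.6 -0.2 -1.5] op 0.321
shift [-0.014 -0.023  0.045] turn [ 0.3 -0.2  0.1]
```

Emit:
move_arm --series "1 -.012 0 .025 0 0 0;1 -.012 0 .025 0 0 0;1 0 0 0 0 0 0"

```text
clock: 23.02
eef_pos: [473.1, -275.6, 19.4]
tcp_rot: [3.135, -0.442, 0.204]
contact_force: [0.6, -0.5, -1.1]
opening: 0.321
```

Emit:
move_arm --series "1 -.012 0 .025 0 0 0;1 0 0 0 0 0 0"

```text
clock: 23.28
eef_pos: [473.3, -275.8, 19.5]
tcp_rot: [3.134, -0.444, 0.204]
contact_force: [0.1, 0.5, -1.3]
opening: 0.324
```

Emit:
move_arm --series "1 -.02 0 .04 0 0 0;1 0 0 0 0 0 0"

```text
clock: 23.52
eef_pos: [473.8, -276.0, 18.9]
tcp_rot: [3.133, -0.446, 0.205]
contact_force: [-0.5, 0.4, -1.4]
opening: 0.319
```

Within about a millimetre of contact and the force is small, so I'm releasing. Then I back out along the tool axis.

Emit:
move_arm --series "1 -.012 0 .025 0 0 0;.3 0 0 0 0 0 0;0 0 0 0 0 0 0;-.5 0 0 0 0 0 0;-1 0 0 0 0 0 0;-1 0 0 0 0 0 0;-1 0 0 0 0 0 0;-1 0 0 0 0 0 0;-1 0 0 -.3 0 0 0;-1 0 0 -.6 0 0 0;-1 0 0 -.9 0 0 0;-1 0 0 -.9 0 0 0;-1 0 0 -.9 0 0 0;-1 0 0 -.9 0 0 0;-1 0 0 -.9 0 0 0;-1 0 0 0 0 0 0"

```text
clock: 25.52
eef_pos: [378.8, -293.6, 218.3]
tcp_rot: [3.133, -0.443, 0.205]
contact_force: [0.6, -0.5, -0.2]
opening: 1.003
```

Run:
```python
from tip import *
rel([473,-274.6,19.2],0.201,25.1)
t=vision.grab_frame("top"); s=vision.grab_frame("scene"); cv2.imwrite("pics/topE.png",t[:,:,::-1])
a=t[110:250,120:440]; b=s[80:300,100:350]
cv2.imwrite("pics/end.png",np.vstack([cv2.resize(a,(640,280),interpolation=2),cv2.copyMakeBorder(cv2.resize(b,(350,308),interpolation=2),0,0,0,290,0)])[:,:,::-1])
t0=cv2.imread("pics/top0.png"); d=cv2.absdiff(t0,t[:,:,::-1]).max(2)
for n,(u,v) in dict(tray=(328,187),forceps=(258,180),cap=(253,226),div=(406,199),bottle=(97,214),jar=(255,137)).items(): print(n,(d[v-18:v+18,u-14:u+14]>35).sum())
```

```text
25.525 q [-0.94  0.05  2.14  0.55  0.83  0.07] tcp [ 378.8 -293.6  218.3] F [ 0.6 -0.5 -0.2] op 1.003
shift [ 0.033 -0.032  5.527] turn [ 0.4 -0.3  0.2]
tray 184
forceps 0
cap 0
div 0
bottle 0
jar 0
```

View pics/end.png

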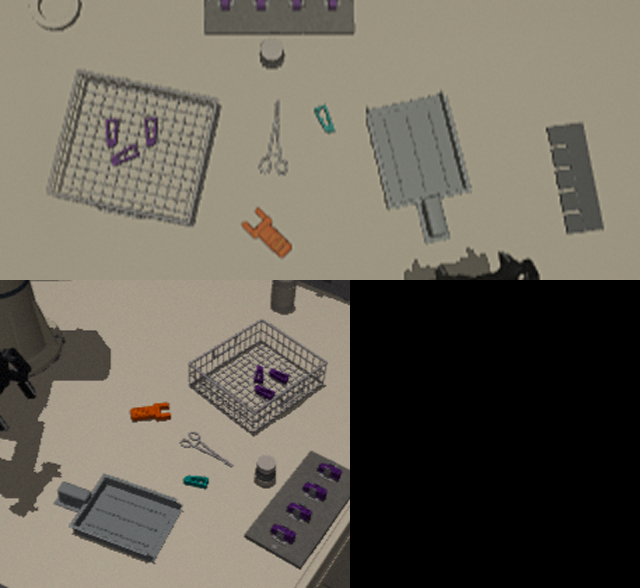

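The tray is empty and flat where it stood. The clamps are lying in the basket, and the bystanders show no change in the image. Handing in.

```bash
python3 -c "
from rig import r
print(r.sign_off())"
```

```text
the job is handed in; nothing more can be done
None
```

The job is done and handed in at about 25.6 s of the 61 s allowed; the sign-off gives no verdict. I lifted the tray level by its grip at 28 N and tipped it to about 27° with its lip just above the basket. All three purple clamps slid in, and I set the empty tray back where it stood.

- **Clamps:** the last pictures show all three on the basket floor, below the rim.
- **Tray:** it lies flat in its original place. The arm released it within a few millimetres of where it had gripped it.
- **Bystanders:** comparing the first and last top pictures showed no change around the forceps, cap remover, divider, disinfectant and strip jar.
- **Robot:** the gripper is open and clear of everything.
- **Not confirmed:** the force reading did not clearly show the tray touching the counter before release, so it may have dropped a millimetre or so. I had no direct readings of finger, basket or counter contact forces, or of clamp speed.
- **Close call:** the last joint came near its limit twice (-2.97 and 2.99 against ±3.02). I cleared the first with a half turn of the wrist and the second by tilting.

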